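Dispense one anvil disc onto the die base

TASK

Set up the pellet die with the fingertips alone, picking nothing up. First push the flat round die base along its shoe to the right until it is fully home against the end wall; then press the dispenser's plunger all the way in once and let it spring back, so that a single steel anvil disc comes out of the magazine; then nudge that disc along its lane towards the front, onto the raised boss of the die base and up against the V-shaped stop. The other discs stay in the magazine, and the things standing round about are left where they are.

Things in the scene. Friction and masses are not known exactly. Their poses are not given: they have to be found in the camera images.
- dispenser: Disc dispenser, dark steel and aluminium, fixed. Origin on the worktop under the magazine's centre; x to its back (away from the robot at yaw 0), y to its left, z up. Level deck, 20 mm high: x -45 to +32, y -24 to +73 mm; a 40 mm wide tongue under the plunger to y -84. Magazine: square well of four posts, 44 x 44 mm, top 66 mm, a stack of four discs in it; exit at the foot of its left side (y +22).
- lane_spot (a point): Deck point (z 20) at dispenser x 0, y +50 mm: centre of the underside of a freshly dispensed disc; axes as the dispenser's. The disc's lane runs along x through it, 35 mm wide: left fence y 67.5 to 73, top at z 26; right rail y 24 to 32.5, top at z 25, from x -21 forward to the deck's front edge at x -45. At the back the lane is open.
- shoe_home (a point): Worktop point at dispenser x -63.5, y +50 mm: centre of the die base when home; axes as the dispenser's. The shoe is a channel along y, 56 mm wide, on the worktop in front of the deck: back wall x -35.5 (the deck overhangs it to x -45, underside z 12), front wall x -91.5 to -97, 6 mm high, to y +105, end wall at y +23, 9 mm high.
- v_stop (a point): Centre of a disc that lies against the V-shaped stop, straight above the shoe's home point at z 25. The stop, bare aluminium, stands on the shoe's front wall and opens to the back: z 21 to 29, dispenser x -97 to about -73, y +32 to +68 mm.
- feed_slide (a joint): Plunger travel in m: 0 at rest (sprung out), 0.054 fully in. It moves along the dispenser's +y against a return spring: 3 N at first, 6 N fully in, plus 25 N per m/s of speed. Fully in, it has pushed the lowest disc out into the lane; let go, it springs back within about a second and the next disc drops.
- plunger_knob (a point): Middle of the pressing face of the plunger's black mushroom-shaped knob, 30 mm in diameter, 37 mm above the worktop on the dispenser's right; the face looks along the dispenser's -y and is pressed along +y. Axes as the dispenser's. Moves with the plunger (at rest dispenser x 0, y -116.5 mm).
- disc_1: Lowest disc of the stack, the one to be dispensed: plain steel anvil, 32 mm in diameter, 10 mm thick, 0.06 kg. Origin at the centre of its underside, z along its axis. All four discs look alike.
- disc_2: Second disc from below, same size; it must stay in the magazine (it drops by 10 mm once the first is out).
- disc_3: Third disc from below, same size; stays in the magazine.
- disc_4: Top disc of the stack, same size; stays in the magazine.
- die_base: Round plain steel die base, loose: flange 54 mm in diameter and 9 mm thick, with a boss 30 mm in diameter on it whose top is 19 mm above the underside (1 mm below the deck), 0.24 kg. Origin at the centre of its underside, z along its axis. It starts on the worktop in the mouth of the shoe, 30 to 50 mm to the left (dispenser +y) of its home.
- mortar: Bystander: grey stone mortar, 68 mm across, 24 mm high, behind the dispenser. Origin under its centre.
- pestle: Bystander: grey stone pestle, 74 mm long, lying behind the dispenser. Origin under its centre.
- die_plunger: Bystander: small steel die plunger, 33 mm across and 52 mm high, upright behind the dispenser. Origin under its centre.
- die_sleeve: Bystander: steel die sleeve, 56 mm across and 44 mm high, behind the dispenser. Origin under its centre.
- vial: Bystander: glass vial with a black cap, 25 mm across, 50 mm high, in front of the plunger, right of the shoe. Origin under its centre.
- tweezers: Bystander: steel tweezers, 124 mm long, lying in front of the dispenser. Origin under the middle.

How it is judged:
By the outcome, as a careful person would: the job done as asked, in the order asked, and still so for the second after the job is handed in, with the robot touching nothing.
It also fails if it takes over 51 s, if anything falls off the work surface, if the arm or the gripper's body presses on something with over 40 N, if the wrist force passes 120 N, or if a joint passes its speed limit or range.

ROBOT

A 6-joint arm with a two-finger parallel gripper is mounted at the origin on a cart in front of the work surface, level with it; the furniture and walls round the work are solid. World frame = base frame: x ahead of the robot, y to its left, z up, the work surface at z = 0. Lengths are in m, angles in rad, forces in N, time in s.
With the tool pointing down it reaches from about 0.275 to 0.75 m from the base axis. Payload 10.2 kg.
Tool frame: the origin (TCP) lies between the finger pads; the fingertips stand ctrl.tips_ahead ahead of it and the grasp point (between the pads) lies 6 mm ahead of it (ctrl.tips_ahead is the distance from the TCP to the fingertips, in m); z points along the fingers, y is the line along which they close (so a half turn about z gives the same grasp; the last joint's range is limited). The gripper opens to 88 mm and grips with 3 to 60 N. Pads are 18 mm wide; open, the fingers measure 123 mm over their backs; the gripper's body (75 mm by 187 mm) begins 45 mm behind the grasp point.
Start: joints at [1.125, 0.313, 1.498, -0, 1.331, -0.223], TCP at [0.116, 0.512, 0.236] pointing down, gripper open.
Joint ranges: [-2.94, 2.94], [-0.97, 2.17], [0.19, 2.56], [-1.23, 4.37], [0.02, 3.11], [-2.88, 2.88]. Speed limits (rad/s): [2.39, 2.39, 3.01, 3.14, 3.14, 3.14].

INTERFACE

Orientations are given as a unit quaternion [w, x, y, z].
In Python, from rig import ctrl, imaging gives the robot as it stands.
- The arm moves only by the tool step_arm, never from a script. Its argument "plan" is a list of rows, each an object with "delta_rot": the turn, a rotation vector about the tool's x, y, z normalised to -1 to 1, where 1 is pi/4 rad, a list of three; "translation": the shift along the tool's x, y, z normalised to -1 to 1, where 1 is 300 mm, a list of three; "grip": the gripper's target within -1 to 1 (fully open at 1, half-way at 0, shut at -1). In form: [{"delta_rot": [rx, ry, rz], "translation": [dx, dy, dz], "grip": grip}, ...]. A call has 1 to 12 rows; each row is the pose to reach, as a shift and turn from the pose commanded when the call began, along the tool's axes at that moment; what a row does not reach only later rows make up. A row lasts 1/12 s, in which the tool goes at most 41.7 mm and 7.16 degrees, less where a joint would pass 70% of its speed; a pose out of reach is approached as far as the arm can. A call with a number of a shift or a turn outside -1 to 1 is refused whole. A call with a gripper value outside its range is refused whole. The fingers move at their own pace and stop on an object; "newtons" is the grip in N (left out, the last holds). Time passes only in rows, so rows that repeat a pose let the fingers close. It gives the time, the measured TCP pose, the force, the opening and the grip force at its end, in the units of the state.
- ctrl.get_state(): the state, without advancing time (a new reading comes with each control period).
- imaging.get_image(name): name is "scene" or "top"; returns (picture, depth): 384x512x3 uint8, blue, green, red; 384x512 float32, m along the optical axis (not along the pixel's ray), 0 where there is no reading.
- imaging.get_calibration(name): a dict with "mtx" (3x3 intrinsics, pixels), "rvec" (rotation vector, rad) and "tvec" (3), from world to camera coordinates, as OpenCV has them. Camera axes: x right, y down, z forward; pixel columns grow to the right and rows downward; lengths in m; the calibration is good to about 2 mm. A picture is of the moment at which its call begins. get_calibration takes no time and is no camera call.
- ctrl.finish_job(): hands the job in; it is judged then, once.
The state is a dict: "time_s": time; "joint_positions": joint angles; "qd": joint speeds; "tau": joint torques, N m; "ee_pos": TCP position; "tcp_rot": TCP orientation; "ft_force": force on the tool from outside, world axes, zero at the start; "moment": the same for the moment, N m; "gripper_width": finger opening in m; "grasp_force": force on a finger pad.
Only numpy, scipy, OpenCV 4.12 (cv2) and the standard library are available. Lean on these libraries where they do the work, as an engineer would, in place of code of your own. Each camera call takes 0.05 s, during which the arm holds its last target. There are 200 camera calls.

## Working session

There is one attempt and no reset: what is moved stays moved. The work goes in short steps, Python scripts to look and compute and a tool call to move; the robot and the scene stay as the last step left them, time stands still between calls to the robot, and variables do not carry over. Pictures are saved under pics/ and viewed, at most 10 in all, crops included, and the job is handed in when it is done.

Besides the shell and the picture viewer there is one more tool, called in YAML: its name, and indented under it one key for each argument. step_arm: Moves the arm, as the interface text tells. Its arguments: {"type":"object","properties":{"plan":{"type":"array"},"newtons":{"type":"number"}},"required":["plan"]}

```bash
ls; mkdir -p pics; python3 - <<'E'
from rig import ctrl, imaging
import cv2,numpy as np
s=ctrl.get_state(); print(s, ctrl.tips_ahead)
for n in("top","scene"):
    p,d=imaging.get_image(n); cv2.imwrite(f"pics/{n}0.png",p); np.save(f"pics/{n}0.npy",d)
    c=imaging.get_calibration(n); print(n,c)
E
```

```text
pics
{'time_s': 0.0, 'joint_positions': array([ 1.12465572e+00,  3.13451305e-01,  1.49843715e+00, -2.33964967e-07,
        1.33100182e+00, -2.23418707e-01]), 'qd': array([-0.00020246,  0.00208772,  0.00037385, -0.0014993 , -0.00074068,
       -0.00014347]), 'tau': array([ 8.50814686e-04, -4.02223670e+01, -2.52265513e+01,  6.93993573e-02,
        3.54011566e-02, -1.25597512e-04]), 'ee_pos': array([0.11587464, 0.51179434, 0.23496038]), 'tcp_rot': array([-2.13066418e-04,  1.11130873e-01,  9.93805569e-01, -6.12827231e-04]), 'ft_force': array([-0.61484937,  0.38738976, -0.46215474]), 'moment': array([-0.03203461,  0.03501627, -0.01032488]), 'grasp_force': 0.0, 'gripper_width': 0.08793515280269269} 0.025
top {'mtx': array([[446.05880891,   0.        , 257.68044111],
       [  0.        , 446.05880891, 191.58003848],
       [  0.        ,   0.        ,   1.        ]]), 'rvec': array([ 2.10928254, -2.07720466,  0.24082389]), 'tvec': array([0.04304323, 0.59817967, 0.77301584])}
scene {'mtx': array([[483.87557114,   0.        , 252.18873928],
       [  0.        , 483.87557114, 183.33765522],
       [  0.        ,   0.        ,   1.        ]]), 'rvec': array([ 0.76982527, -2.37817937,  1.3917259 ]), 'tvec': array([0.50865149, 0.21021107, 0.64385338])}
```

View pics/top0.png

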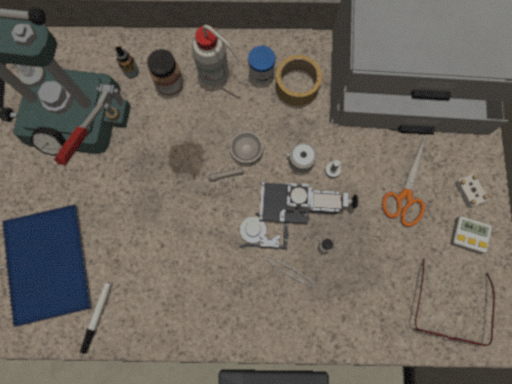

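View pics/scene0.png

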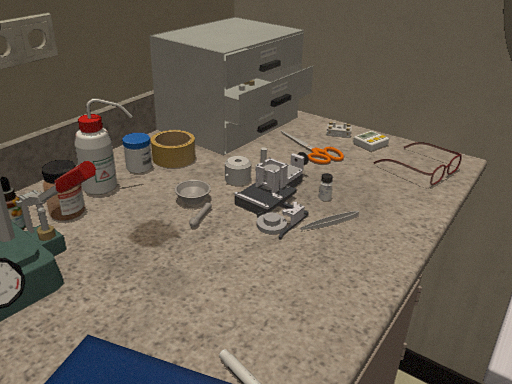

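The top view shows the dispenser at about (290,200), its knob at (355,201), the die base at (253,230) and the vial at (326,246). Next I zoom in and project these to world points.

```bash
cat > h.py <<'E'
from rig import ctrl, imaging
import cv2,numpy as np
def cal(n):
    c=imaging.get_calibration(n); return c["mtx"],cv2.Rodrigues(c["rvec"])[0],np.ravel(c["tvec"]),c
def ray(n,u,v,z):
    K,R,t,_=cal(n); d=R.T@np.linalg.solve(K,[u,v,1.]); o=-R.T@t
    return o+d*(z-o[2])/d[2]
def proj(n,P):
    K,R,t,c=cal(n); return cv2.projectPoints(np.float64(P).reshape(-1,1,3),c["rvec"],c["tvec"],K,None)[0].reshape(-1,2)
def disp(p,o,yaw):
    c,s=np.cos(yaw),np.sin(yaw); p=np.asarray(p,float); return np.array([o[0]+c*p[0]-s*p[1],o[1]+s*p[0]+c*p[1],p[2]])
def crop(n,p,u0,v0,u1,v1,k,f):
    cv2.imwrite(f,cv2.resize(p[v0:v1,u0:u1],None,fx=k,fy=k,interpolation=cv2.INTER_CUBIC))
E
python3 - <<'E'
from h import *
p=cv2.imread("pics/top0.png"); crop("top",p,232,170,372,270,5.7,"pics/tc0.png")
p=cv2.imread("pics/scene0.png"); crop("scene",p,220,135,350,245,5.4,"pics/sc0.png")
for n,u,v,z in(("top",355,201,.037),("top",253,230,.019),("top",299,195,.06),("top",326,246,.05)): print(ray(n,u,v,z))
E
```

```text
[ 0.58945202 -0.13837108  0.037     ]
[0.53192153 0.06064892 0.019     ]
[ 0.59452719 -0.02684561  0.06      ]
[ 0.49896336 -0.07797927  0.05      ]
```

View pics/tc0.png

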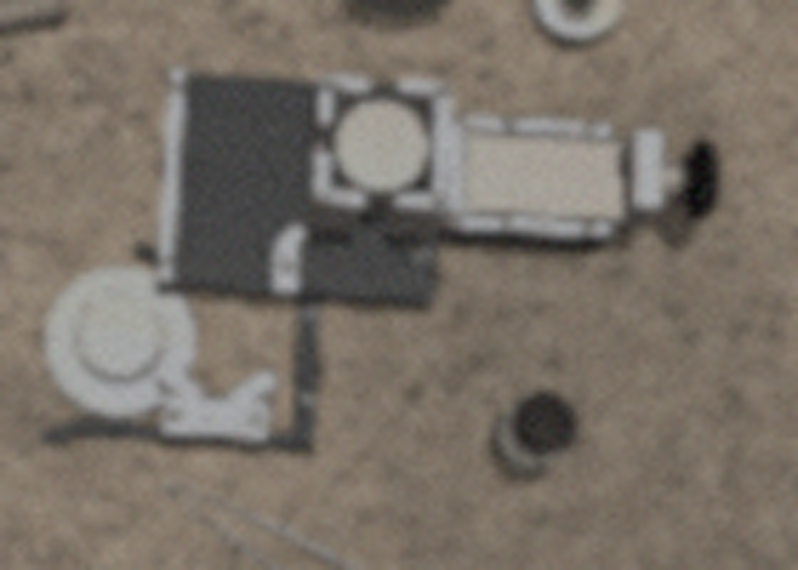

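View pics/sc0.png

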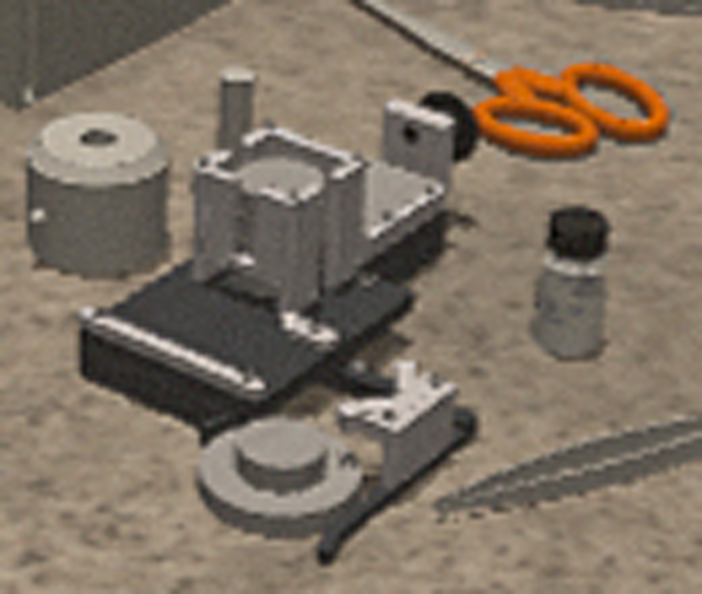

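```bash
python3 - <<'E'
from h import *
from scipy.optimize import least_squares
T=[((160,290),(-45,73,26)),((172,68),(32,73,26)),((432,305),(-45,-24,20)),((380,143),(0,0,60)),((286,293),(-45,28.2,25)),((318,78),(22,22,66)),((452,85),(22,-22,66)),((449,208),(-22,-22,66)),((313,205),(-22,22,66)),((716,178),(0,-116.5,37))]
S=[((260,385),(-45,70,26)),((85,314),(32,70,26))]
fp=lambda c,k,o:(np.array(c)+.5)/k-.5+o
W=[];D=[]
for n,L,k,o in(("top",T,5.7,(232,170)),("scene",S,5.4,(220,135))):
    for c,d in L:
        u,v=fp(c,k,o); W.append(ray(n,u,v,d[2]/1000)); D.append(np.array(d)/1000)
W=np.array(W);D=np.array(D)
f=lambda q,W,D:np.array([(disp(d,q[:2],q[2])-w)[:2] for d,w in zip(D,W)]).ravel()
r=least_squares(f,[.59,-.03,0],args=(W[:10],D[:10])); q=r.x
print(q,np.rad2deg(q[2])); print((f(q,W,D).reshape(-1,2)*1e3).round(1))
for nm,c,z in(("boss",(118,337),.019),("flange",(120,341),.009),("vial",(544,424),.05)):
    w=ray("top",*fp(c,5.7,(232,170)),z); R=np.array([[np.cos(q[2]),np.sin(q[2])],[-np.sin(q[2]),np.cos(q[2])]])
    print(nm,w,(R@(w[:2]-q[:2])*1e3).round(1))
print(-cal("scene")[1].T@cal("scene")[2], -cal("top")[1].T@cal("top")[2])
w=ray("scene",*fp((281,455),5.4,(220,135)),.019);print(w,(R@(w[:2]-q[:2])*1e3).round(1))
for d in((-63.5,50,0),(0,50,20),(0,-116.5,37)): print(disp(np.array(d)/1e3,q[:2],q[2]).round(4))
E
```

```text
[ 0.59368421 -0.02588143 -0.03602994] -2.0643633788328106
[[ 1.4  0.9]
 [-0.9  1.2]
 [ 0.7 -1.7]
 [-1.5 -0.5]
 [ 0.  -0.4]
 [ 0.6 -0.4]
 [ 0.8  0.5]
 [-1.1  0.6]
 [ 0.2 -0.5]
 [-0.4  0.4]
 [-0.8 -5.8]
 [ 3.1 -7.2]]
boss [0.53446299 0.06209758 0.019     ] [-62.4  85.8]
flange [0.53460034 0.06156759 0.009     ] [-62.2  85.3]
vial [ 0.50281277 -0.07998883  0.05      ] [-88.9 -57.3]
[0.16695169 0.67131789 0.4887961 ] [0.4002688  0.04497054 0.8916208 ]
[0.52941652 0.07303193 0.019     ] [-67.8  96.5]
[0.532  0.0264 0.    ]
[0.5955 0.0241 0.02  ]
[ 0.5895 -0.1423  0.037 ]
```

```bash
python3 - <<'E'
from h import *
for n in("top","scene"):
    K,R,t,_=cal(n); d=np.load(f"pics/{n}0.npy"); v,u=np.mgrid[0:384,0:512]
    X=np.linalg.solve(K,np.stack([u,v,0*u+1]).reshape(3,-1).astype(float))*d.ravel(); P=((X.T-t)@R).reshape(384,512,3)
    np.save(f"pics/{n}P.npy",P)
    m=(abs(P[...,2])<.02)&(d>0)&(P[...,0]>.3)&(P[...,0]<.7)&(abs(P[...,1])<.3); Q=P[m]
    A=np.c_[Q[:,:2],np.ones(len(Q))]; print(n,np.linalg.lstsq(A,Q[:,2],rcond=None)[0],np.median(Q[:,2]))
    # deck top z and boss top
    for uv in ([(270,200),(253,229),(299,195),(330,205)] if n=="top" else [(259,194),(272,219),(272,168)]):
        print(uv,P[uv[1]-1:uv[1]+2,uv[0]-1:uv[0]+2].reshape(-1,3).mean(0).round(4))
E
```

```text
top [ 0.00479664 -0.00116331 -0.00123824] 0.0006403375204724752
(270, 200) [0.5928 0.0277 0.0196]
(253, 229) [0.5339 0.0607 0.0193]
(299, 195) [ 0.5942 -0.0267  0.0615]
(330, 205) [ 0.5824 -0.0905  0.0291]
scene [ 0.00686882 -0.0025586  -0.003665  ] -0.0015046053840365905
(259, 194) [0.5943 0.0167 0.0186]
(272, 219) [0.5303 0.0703 0.0168]
(272, 168) [ 0.5925 -0.0221  0.0583]
```

```bash
cat > go.py <<'E'
from h import *
import sys
from scipy.spatial.transform import Rotation as Ro
O=(.5937,-.0259); YAW=-.036
def go(x,y,ztip):
    s=ctrl.get_state(); w,a,b,c=s["tcp_rot"]; R=Ro.from_quat([a,b,c,w])
    t=disp(np.array([x,y,0])/1e3,O,YAW); t[2]=ztip/1e3+ctrl.tips_ahead
    c_,s_=np.cos(YAW),np.sin(YAW); G=Ro.from_matrix(np.array([[-s_,c_,0],[c_,s_,0],[0,0,-1]]).T)
    print("t",s["time_s"],"trans",(R.inv().apply(t-s["ee_pos"])/.3).round(4),"rot",((R.inv()*G).as_rotvec()/(np.pi/4)).round(4),"F",s["ft_force"].round(1),s["gripper_width"])
    p=s["ee_pos"][:2]-O; print("now disp",(np.array([c_*p[0]+s_*p[1],-s_*p[0]+c_*p[1]])*1e3).round(1),"tip z",((s["ee_pos"][2]-.025)*1e3).round(1))
if __name__=="__main__": go(*map(float,sys.argv[1:]))
E
python3 go.py -65 132 80
```

```text
t 0.1 trans [-1.6548 -1.0036  0.4342] rot [-1.3000e-03  7.0000e-04  1.7622e+00] F [ 0.3 -0.8  0.1] 0.08831662299258992
now disp [-496.8  520.2] tip z 210.0
```

step_arm:
  plan:
    - {"delta_rot": [0, 0, 0.88], "translation": [-0.85, -0.5, 0.1], "grip": -1}
    - {"delta_rot": [0, 0, 0.88], "translation": [-0.85, -0.5, 0.1], "grip": -1}
    - {"delta_rot": [0, 0, 0.88], "translation": [-0.85, -0.5, 0.1], "grip": -1}
    - {"delta_rot": [0, 0, 0.88], "translation": [-0.85, -0.5, 0.1], "grip": -1}
    - {"delta_rot": [0, 0, 0.88], "translation": [-0.85, -0.5, 0.1], "grip": -1}
    - {"delta_rot": [0, 0, 0.88], "translation": [-0.85, -0.5, 0.1], "grip": -1}
    - {"delta_rot": [0, 0, 0.88], "translation": [-0.85, -0.5, 0.1], "grip": -1}
    - {"delta_rot": [0, 0, 0.88], "translation": [-0.85, -0.5, 0.1], "grip": -1}
    - {"delta_rot": [0, 0, 0.88], "translation": [-0.85, -0.5, 0.1], "grip": -1}
    - {"delta_rot": [0, 0, 0.88], "translation": [-0.85, -0.5, 0.1], "grip": -1}
  newtons: 20

```text
time_s: 0.93
ee_pos: [0.3312, 0.3096, 0.2054]
tcp_rot: [-0.0, 0.441, 0.897, -0.0]
ft_force: [-0.1, 0.4, 0.1]
gripper_width: 0.0236
grasp_force: 0.0
```

```bash
python3 go.py -65 132 80
```

```text
t 0.9333 trans [-0.943   0.125   0.3343] rot [-7.000e-04 -3.000e-04  8.815e-01] F [-0.1  0.4  0.1] 0.02356467566024513
now disp [-274.4  325.8] tip z 180.4
```

step_arm:
  plan:
    - {"delta_rot": [0, 0, 0.8815], "translation": [-0.943, 0.125, 0.334], "grip": -1}
    - {"delta_rot": [0, 0, 0.8815], "translation": [-0.943, 0.125, 0.334], "grip": -1}
    - {"delta_rot": [0, 0, 0.8815], "translation": [-0.943, 0.125, 0.334], "grip": -1}
    - {"delta_rot": [0, 0, 0.8815], "translation": [-0.943, 0.125, 0.334], "grip": -1}
    - {"delta_rot": [0, 0, 0.8815], "translation": [-0.943, 0.125, 0.334], "grip": -1}
    - {"delta_rot": [0, 0, 0.8815], "translation": [-0.943, 0.125, 0.334], "grip": -1}
    - {"delta_rot": [0, 0, 0.8815], "translation": [-0.943, 0.125, 0.334], "grip": -1}
    - {"delta_rot": [0, 0, 0.8815], "translation": [-0.943, 0.125, 0.334], "grip": -1}
    - {"delta_rot": [0, 0, 0.8815], "translation": [-0.943, 0.125, 0.334], "grip": -1}
    - {"delta_rot": [0, 0, 0.8815], "translation": [-0.943, 0.125, 0.334], "grip": -1}

```text
time_s: 1.77
ee_pos: [0.5332, 0.1099, 0.1054]
tcp_rot: [-0.0, 0.719, 0.695, -0.0]
ft_force: [-0.7, -0.1, 0.4]
gripper_width: 0.0004
grasp_force: 0.0
```

```bash
python3 go.py -65 132 5; python3 - <<'E'
from h import *
for n,b in(("top",(192,170,332,270)),("scene",(190,105,350,245))):
    p,d=imaging.get_image(n); crop(n,p,*b,4 if n=="scene" else 5,f"pics/{n}1.png")
a=cv2.imread("pics/top1.png");b=cv2.imread("pics/scene1.png");cv2.imwrite("pics/both1.png",cv2.resize(np.hstack([a[:500],cv2.resize(b,(500,500))]),(800,333)))
E
```

```text
t 1.7667 trans [-0.0054  0.0014  0.2512] rot [-0.0011 -0.0004  0.0027] F [-0.7 -0.1  0.4] 0.0003586378622904814
now disp [-65.3 133.6] tip z 80.4
```

View pics/both1.png

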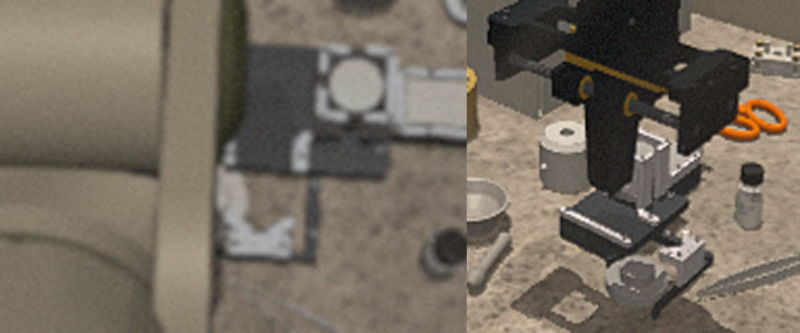

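The arm hides the base in the top view. In the scene view the closed fingers hang above and to the left of it. I add clearance by starting at y=142, then descend.

step_arm:
  plan:
    - {"delta_rot": [0, 0, 0], "translation": [0.028, 0, 0.0], "grip": -1}
    - {"delta_rot": [0, 0, 0], "translation": [0.028, 0, 0.12], "grip": -1}
    - {"delta_rot": [0, 0, 0], "translation": [0.028, 0, 0.2], "grip": -1}
    - {"delta_rot": [0, 0, 0], "translation": [0.028, 0, 0.23], "grip": -1}
    - {"delta_rot": [0, 0, 0], "translation": [0.028, 0, 0.25], "grip": -1}
    - {"delta_rot": [0, 0, 0], "translation": [0.028, 0, 0.25], "grip": -1}
    - {"delta_rot": [0, 0, 0], "translation": [0.028, 0, 0.25], "grip": -1}

```text
time_s: 2.45
ee_pos: [0.5349, 0.1171, 0.0315]
tcp_rot: [0.001, 0.719, 0.695, 0.001]
ft_force: [-0.4, 0.1, -0.2]
gripper_width: 0.0002
grasp_force: 0.0
```

```bash
python3 go.py -65 90 5
```

```text
t 2.45 trans [-0.1692 -0.0037  0.005 ] rot [ 0.0022 -0.0001  0.0012] F [-0.4  0.1 -0.2] 0.00017678738140744103
now disp [-63.9 140.8] tip z 6.5
```

step_arm:
  plan:
    - {"delta_rot": [0, 0, 0], "translation": [-0.02, 0, 0.003], "grip": -1}
    - {"delta_rot": [0, 0, 0], "translation": [-0.04, 0, 0.003], "grip": -1}
    - {"delta_rot": [0, 0, 0], "translation": [-0.055, 0, 0.003], "grip": -1}
    - {"delta_rot": [0, 0, 0], "translation": [-0.07, 0, 0.003], "grip": -1}
    - {"delta_rot": [0, 0, 0], "translation": [-0.085, 0, 0.003], "grip": -1}
    - {"delta_rot": [0, 0, 0], "translation": [-0.1, 0, 0.003], "grip": -1}
    - {"delta_rot": [0, 0, 0], "translation": [-0.115, 0, 0.003], "grip": -1}
    - {"delta_rot": [0, 0, 0], "translation": [-0.13, 0, 0.003], "grip": -1}
    - {"delta_rot": [0, 0, 0], "translation": [-0.14, 0, 0.003], "grip": -1}
    - {"delta_rot": [0, 0, 0], "translation": [-0.15, 0, 0.003], "grip": -1}
    - {"delta_rot": [0, 0, 0], "translation": [-0.155, 0, 0.003], "grip": -1}
    - {"delta_rot": [0, 0, 0], "translation": [-0.155, 0, 0.003], "grip": -1}

```text
time_s: 3.45
ee_pos: [0.5327, 0.0699, 0.0294]
tcp_rot: [0.0, 0.72, 0.694, 0.0]
ft_force: [-1.0, 0.6, 0.2]
gripper_width: 0.0002
grasp_force: 0.0
```

```bash
python3 go.py -65 86 5
```

```text
t 3.45 trans [-0.0252 -0.0019 -0.0019] rot [0.     0.     0.0003] F [-1.   0.6  0.2] 0.00020191440453039695
now disp [-64.4  93.6] tip z 4.4
```

Now I make small steps until contact with the end wall.

step_arm:
  plan:
    - {"delta_rot": [0, 0, 0], "translation": [-0.005, 0, 0], "grip": -1}
    - {"delta_rot": [0, 0, 0], "translation": [-0.01, 0, 0], "grip": -1}
    - {"delta_rot": [0, 0, 0], "translation": [-0.015, 0, 0], "grip": -1}
    - {"delta_rot": [0, 0, 0], "translation": [-0.02, 0, 0], "grip": -1}
    - {"delta_rot": [0, 0, 0], "translation": [-0.02, 0, 0], "grip": -1}

```text
time_s: 3.87
ee_pos: [0.5324, 0.064, 0.0294]
tcp_rot: [-0.0, 0.72, 0.694, -0.0]
ft_force: [0.0, -0.2, 0.6]
gripper_width: 0.0004
grasp_force: 0.0
```

step_arm:
  plan:
    - {"delta_rot": [0, 0, 0], "translation": [-0.004, 0, 0], "grip": -1}
    - {"delta_rot": [0, 0, 0], "translation": [-0.008, 0, 0], "grip": -1}
    - {"delta_rot": [0, 0, 0], "translation": [-0.008, 0, 0], "grip": -1}

```text
time_s: 4.12
ee_pos: [0.5324, 0.0616, 0.0294]
tcp_rot: [0.0, 0.72, 0.694, -0.0]
ft_force: [0.1, 0.6, 0.4]
gripper_width: 0.0007
grasp_force: 0.0
```

```bash
python3 go.py -65 86 5; python3 - <<'E'
from h import *
a,_=imaging.get_image("top");b,_=imaging.get_image("scene")
crop("",a,210,180,310,270,4,"pics/x.png"); a=cv2.imread("pics/x.png")
crop("",b,230,150,320,240,4,"pics/y.png"); b=cv2.imread("pics/y.png")
cv2.imwrite("pics/both2.png",np.hstack([a,b]))
E
```

```text
t 4.1167 trans [ 0.0025 -0.0019 -0.0019] rot [0.     0.0001 0.0006] F [0.1 0.6 0.4] 0.0007376427587951217
now disp [-64.4  85.2] tip z 4.4
```

View pics/both2.png

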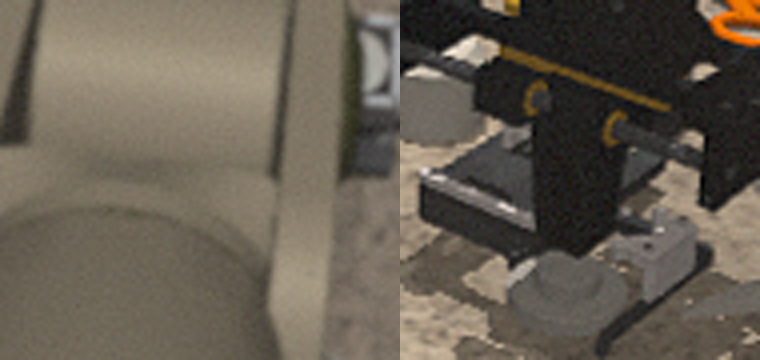

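```bash
python3 - <<'E'
from h import *
s=ctrl.get_state();print(s["ee_pos"])
p=s["ee_pos"].copy();p[2]-=.025
for n in("top","scene"): print(n,proj(n,[p,[.5332,.1099,.0804],[.5344,.062,.019],[.5327,.027,.019]]).round(1))
P=np.load("pics/topP.npy")
for n in("scene",):
    im,d=imaging.get_image(n);K,R,t,_=cal(n)
    for u,v in((271,217),(280,204),(273,209),(272,219),(257,225),(290,215)):
        z=np.median(d[v-1:v+2,u-1:u+2]); X=np.linalg.solve(K,[u,v,1.])*z; print((u,v),(R.T@(X-t)).round(4))
E
```

```text
[0.53234379 0.06176733 0.02940499]
top [[252.6 230.9]
 [225.7 223.9]
 [252.3 228.7]
 [270.1 229.9]]
scene [[273.3 222.3]
 [259.1 196.8]
 [272.7 215.1]
 [284.  206.9]]
(271, 217) [0.5344 0.0673 0.0178]
(280, 204) [0.5182 0.0669 0.0507]
(273, 209) [0.528  0.0727 0.0397]
(272, 219) [0.5299 0.071  0.0174]
(257, 225) [0.5513 0.0852 0.0036]
(290, 215) [0.507  0.0492 0.0234]
```

```bash
python3 - <<'E'
from h import *
im,d=imaging.get_image("scene");K,R,t,_=cal("scene")
for u in(269,273,277):
  for v in range(196,226,2):
    z=d[v,u]; X=np.linalg.solve(K,[u,v,1.])*z; print((u,v),(R.T@(X-t)*1e3).round(0),im[v,u])
E
```

```text
(269, 196) [538.  72.  62.] [28 27 33]
(269, 198) [167. 671. 489.] [26 31 25]
(269, 200) [536.  74.  56.] [25 30 34]
(269, 202) [537.  73.  50.] [32 31 28]
(269, 204) [536.  73.  47.] [15 27 31]
(269, 206) [537.  72.  42.] [36 39 43]
(269, 208) [536.  72.  38.] [24 28 35]
(269, 210) [536.  72.  34.] [28 28 36]
(269, 212) [562.  30.  -2.] [53 50 57]
(269, 214) [543.  60.  17.] [ 88  92 102]
(269, 216) [537.  70.  20.] [87 91 99]
(269, 218) [535.  73.  18.] [ 88  98 101]
(269, 220) [532.  78.  18.] [89 93 97]
(269, 222) [531.  79.  15.] [78 83 89]
(269, 224) [531.  78.  10.] [82 92 93]
(273, 196) [530.  72.  65.] [29 34 33]
(273, 198) [529.  73.  61.] [17 21 25]
(273, 200) [529.  72.  57.] [27 24 27]
(273, 202) [530.  71.  53.] [20 30 28]
(273, 204) [529.  72.  49.] [28 36 40]
(273, 206) [529.  71.  45.] [27 30 31]
(273, 208) [528.  73.  42.] [29 33 33]
(273, 210) [528.  72.  37.] [29 28 32]
(273, 212) [528.  71.  33.] [24 28 27]
(273, 214) [537.  57.  18.] [55 58 60]
(273, 216) [534.  62.  18.] [85 89 97]
(273, 218) [530.  68.  18.] [87 91 97]
(273, 220) [527.  72.  17.] [84 89 96]
(273, 222) [525.  75.  16.] [81 86 92]
(273, 224) [524.  76.  12.] [80 89 95]
(277, 196) [520.  75.  70.] [34 38 35]
(277, 198) [519.  77.  67.] [29 29 31]
(277, 200) [520.  74.  61.] [31 33 36]
(277, 202) [520.  74.  58.] [33 31 36]
(277, 204) [519.  76.  55.] [32 36 40]
(277, 206) [520.  74.  50.] [23 17 21]
(277, 208) [520.  74.  46.] [32 35 37]
(277, 210) [519.  75.  42.] [27 29 32]
(277, 212) [519.  73.  37.] [40 48 54]
(277, 214) [531.  53.  18.] [ 92  97 104]
(277, 216) [528.  57.  17.] [86 90 95]
(277, 218) [524.  64.  18.] [86 94 96]
(277, 220) [521.  68.  17.] [86 93 98]
(277, 222) [520.  70.  15.] [71 76 80]
(277, 224) [520.  70.  11.] [83 85 90]
```

The base hasn't moved. The depth columns put the real fingertip near z = 32 mm, about 28 mm above what `tips_ahead` implies, so the finger passed over the base. I'll back off and find the tip height by touching the worktop gently.

step_arm:
  plan:
    - {"delta_rot": [0, 0, 0], "translation": [0.1, 0, 0], "grip": -1}
    - {"delta_rot": [0, 0, 0], "translation": [0.2, 0, 0], "grip": -1}
    - {"delta_rot": [0, 0, 0], "translation": [0.2, 0, 0.01], "grip": -1}
    - {"delta_rot": [0, 0, 0], "translation": [0.2, 0, 0.025], "grip": -1}
    - {"delta_rot": [0, 0, 0], "translation": [0.2, 0, 0.04], "grip": -1}
    - {"delta_rot": [0, 0, 0], "translation": [0.2, 0, 0.05], "grip": -1}
    - {"delta_rot": [0, 0, 0], "translation": [0.2, 0, 0.06], "grip": -1}
    - {"delta_rot": [0, 0, 0], "translation": [0.2, 0, 0.067], "grip": -1}
    - {"delta_rot": [0, 0, 0], "translation": [0.2, 0, 0.067], "grip": -1}

```text
time_s: 5.07
ee_pos: [0.5343, 0.1212, 0.0088]
tcp_rot: [-0.0, 0.72, 0.694, -0.0]
ft_force: [0.2, -0.1, 0.9]
gripper_width: 0.0006
grasp_force: 0.0
```

```bash
python3 go.py -65 90 5;python3 - <<'E'
from h import *
im,d=imaging.get_image("scene");K,R,t,_=cal("scene")
b=im;crop("",b,210,140,320,240,4,"pics/s3.png")
for u in(253,257,261):
  for v in range(200,240,2):
    z=d[v,u]; X=np.linalg.solve(K,[u,v,1.])*z; print((u,v),(R.T@(X-t)*1e3).round(0),im[v,u][0])
E
```

```text
t 5.0667 trans [-0.183  -0.0012 -0.0706] rot [-0.001   0.0001 -0.0003] F [ 0.2 -0.1  0.9] 0.0005771984120008743
now disp [-64.6 144.9] tip z -16.2
(253, 200) [519. 149.  99.] 35
(253, 202) [516. 153.  98.] 23
(253, 204) [512. 158.  99.] 26
(253, 206) [513. 157.  94.] 36
(253, 208) [513. 157.  90.] 28
(253, 210) [512. 158.  88.] 28
(253, 212) [511. 158.  85.] 23
(253, 214) [512. 157.  80.] 32
(253, 216) [528. 133.  57.] 29
(253, 218) [527. 135.  55.] 32
(253, 220) [527. 134.  50.] 29
(253, 222) [529. 131.  44.] 29
(253, 224) [529. 131.  40.] 29
(253, 226) [528. 132.  37.] 29
(253, 228) [527. 134.  35.] 26
(253, 230) [527. 134.  31.] 24
(253, 232) [526. 135.  28.] 29
(253, 234) [527. 133.  22.] 28
(253, 236) [526. 135.  20.] 31
(253, 238) [527. 133.  14.] 22
(257, 200) [513. 146. 100.] 35
(257, 202) [511. 149.  98.] 32
(257, 204) [508. 153.  98.] 32
(257, 206) [505. 158.  98.] 34
(257, 208) [506. 156.  93.] 20
(257, 210) [505. 158.  91.] 27
(257, 212) [505. 157.  86.] 33
(257, 214) [504. 158.  84.] 27
(257, 216) [505. 157.  79.] 25
(257, 218) [520. 133.  57.] 30
(257, 220) [519. 134.  
[... 206 characters left out ...]
520. 131.  24.] 26
(257, 236) [521. 130.  19.] 19
(257, 238) [534. 109.  -3.] 53
(261, 200) [510. 140.  98.] 24
(261, 202) [507. 144.  97.] 29
(261, 204) [504. 149.  97.] 21
(261, 206) [503. 150.  95.] 41
(261, 208) [503. 150.  91.] 59
(261, 210) [501. 152.  89.] 54
(261, 212) [504. 147.  82.] 25
(261, 214) [509. 139.  72.] 22
(261, 216) [517. 126.  58.] 24
(261, 218) [518. 126.  54.] 27
(261, 220) [518. 125.  49.] 30
(261, 222) [518. 125.  45.] 22
(261, 224) [518. 124.  41.] 25
(261, 226) [518. 124.  37.] 32
(261, 228) [519. 121.  31.] 23
(261, 230) [519. 121.  27.] 30
(261, 232) [522. 117.  20.] 28
(261, 234) [521. 118.  16.] 42
(261, 236) [531. 102.  -1.] 77
(261, 238) [528. 107.  -1.] 70
```

View pics/s3.png

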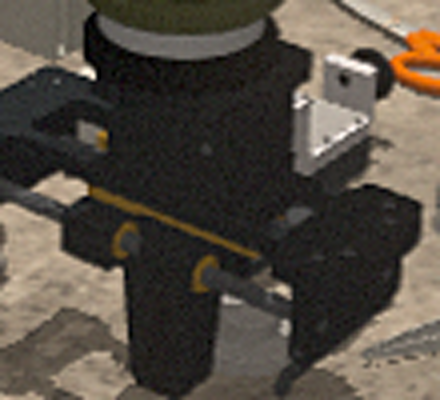

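The finger is in view with its tip at about z = 13 mm and the bottom of the gripper body near 79 mm. That matches a 64 mm gap between body and tips, so only the reported TCP height is offset. I lower it in small steps.

step_arm:
  plan:
    - {"delta_rot": [0, 0, 0], "translation": [0, 0, 0.01], "grip": -1}
    - {"delta_rot": [0, 0, 0], "translation": [0, 0, 0.02], "grip": -1}
    - {"delta_rot": [0, 0, 0], "translation": [0, 0, 0.026], "grip": -1}
    - {"delta_rot": [0, 0, 0], "translation": [0, 0, 0.026], "grip": -1}

```text
time_s: 5.45
ee_pos: [0.5342, 0.1217, 0.0011]
tcp_rot: [-0.0, 0.72, 0.694, -0.0]
ft_force: [0.1, -0.5, -0.2]
gripper_width: 0.0002
grasp_force: 0.0
```

step_arm:
  plan:
    - {"delta_rot": [0, 0, 0], "translation": [0, 0, 0.004], "grip": -1}
    - {"delta_rot": [0, 0, 0], "translation": [0, 0, 0.008], "grip": -1}
    - {"delta_rot": [0, 0, 0], "translation": [0, 0, 0.008], "grip": -1}

```text
time_s: 5.7
ee_pos: [0.5344, 0.1218, -0.0011]
tcp_rot: [-0.0, 0.72, 0.694, -0.0]
ft_force: [-0.6, -0.2, -0.1]
gripper_width: 0.0004
grasp_force: 0.0
```

step_arm:
  plan:
    - {"delta_rot": [0, 0, 0], "translation": [0, 0, 0.004], "grip": -1}
    - {"delta_rot": [0, 0, 0], "translation": [0, 0, 0.004], "grip": -1}

```text
time_s: 5.87
ee_pos: [0.5344, 0.1217, -0.0022]
tcp_rot: [-0.0, 0.72, 0.694, -0.0]
ft_force: [0.4, 0.2, 0.2]
gripper_width: 0.0002
grasp_force: 0.0
```

step_arm:
  plan:
    - {"delta_rot": [0, 0, 0], "translation": [0, 0, 0.004], "grip": -1}
    - {"delta_rot": [0, 0, 0], "translation": [0, 0, 0.004], "grip": -1}

```text
time_s: 6.03
ee_pos: [0.5346, 0.1218, -0.0028]
tcp_rot: [0.0, 0.72, 0.694, 0.0]
ft_force: [-2.1, -1.3, 6.9]
gripper_width: 0.0005
grasp_force: 3.1
```

step_arm:
  plan:
    - {"delta_rot": [0, 0, 0], "translation": [0, 0, 0.003], "grip": -1}
    - {"delta_rot": [0, 0, 0], "translation": [0, 0, 0.003], "grip": -1}

```text
time_s: 6.2
ee_pos: [0.5346, 0.1218, -0.0028]
tcp_rot: [0.0, 0.719, 0.695, 0.0]
ft_force: [-6.1, -0.5, 15.9]
gripper_width: 0.0009
grasp_force: 8.1
```

The tip touches the worktop at reported z = −2.8 mm, so tip z = TCP z + 2.8 mm. I raise the tip to about 5 mm and push.

step_arm:
  plan:
    - {"delta_rot": [0, 0, 0], "translation": [0, 0, -0.024], "grip": -1}
    - {"delta_rot": [0, 0, 0], "translation": [-0.02, 0, -0.024], "grip": -1}
    - {"delta_rot": [0, 0, 0], "translation": [-0.04, 0, -0.024], "grip": -1}
    - {"delta_rot": [0, 0, 0], "translation": [-0.055, 0, -0.024], "grip": -1}
    - {"delta_rot": [0, 0, 0], "translation": [-0.07, 0, -0.024], "grip": -1}
    - {"delta_rot": [0, 0, 0], "translation": [-0.085, 0, -0.024], "grip": -1}
    - {"delta_rot": [0, 0, 0], "translation": [-0.1, 0, -0.024], "grip": -1}
    - {"delta_rot": [0, 0, 0], "translation": [-0.115, 0, -0.024], "grip": -1}
    - {"delta_rot": [0, 0, 0], "translation": [-0.13, 0, -0.024], "grip": -1}
    - {"delta_rot": [0, 0, 0], "translation": [-0.14, 0, -0.024], "grip": -1}
    - {"delta_rot": [0, 0, 0], "translation": [-0.15, 0, -0.024], "grip": -1}
    - {"delta_rot": [0, 0, 0], "translation": [-0.15, 0, -0.024], "grip": -1}

```text
time_s: 7.2
ee_pos: [0.5329, 0.0762, 0.003]
tcp_rot: [0.0, 0.72, 0.694, -0.0]
ft_force: [-0.2, -0.4, 0.8]
gripper_width: 0.0006
grasp_force: 0.0
```

```bash
sed -i 's/ztip\/1e3+ctrl.tips_ahead/ztip\/1e3-.0028/; s/\[2\]-.025/[2]+.0028/' go.py; python3 go.py -65 86 5
```

```text
t 7.2 trans [-0.0463 -0.0018  0.0027] rot [-0.0002  0.0002  0.0002] F [-0.2 -0.4  0.8] 0.0005920275101057352
now disp [-64.5  99.9] tip z 5.8
```

step_arm:
  plan:
    - {"delta_rot": [0, 0, 0], "translation": [-0.008, 0, 0], "grip": -1}
    - {"delta_rot": [0, 0, 0], "translation": [-0.016, 0, 0], "grip": -1}
    - {"delta_rot": [0, 0, 0], "translation": [-0.024, 0, 0], "grip": -1}
    - {"delta_rot": [0, 0, 0], "translation": [-0.03, 0, 0], "grip": -1}
    - {"delta_rot": [0, 0, 0], "translation": [-0.036, 0, 0], "grip": -1}
    - {"delta_rot": [0, 0, 0], "translation": [-0.036, 0, 0], "grip": -1}

```text
time_s: 7.7
ee_pos: [0.5325, 0.0656, 0.003]
tcp_rot: [0.0, 0.72, 0.694, -0.0]
ft_force: [0.6, 0.7, 0.1]
gripper_width: 0.0003
grasp_force: 0.3
```

step_arm:
  plan:
    - {"delta_rot": [0, 0, 0], "translation": [-0.004, 0, 0], "grip": -1}
    - {"delta_rot": [0, 0, 0], "translation": [-0.008, 0, 0], "grip": -1}
    - {"delta_rot": [0, 0, 0], "translation": [-0.008, 0, 0], "grip": -1}

```text
time_s: 7.95
ee_pos: [0.5324, 0.0637, 0.003]
tcp_rot: [-0.0, 0.72, 0.694, 0.0]
ft_force: [0.9, 2.3, -0.1]
gripper_width: 0.0007
grasp_force: 1.2
```

step_arm:
  plan:
    - {"delta_rot": [0, 0, 0], "translation": [-0.004, 0, 0], "grip": -1}
    - {"delta_rot": [0, 0, 0], "translation": [-0.004, 0, 0], "grip": -1}

```text
time_s: 8.12
ee_pos: [0.5323, 0.0633, 0.003]
tcp_rot: [-0.001, 0.72, 0.694, 0.001]
ft_force: [0.5, 8.8, 0.4]
gripper_width: 0.0005
grasp_force: 4.2
```

step_arm:
  plan:
    - {"delta_rot": [0, 0, 0], "translation": [-0.004, 0, 0], "grip": -1}
    - {"delta_rot": [0, 0, 0], "translation": [-0.004, 0, 0], "grip": -1}

```text
time_s: 8.28
ee_pos: [0.5323, 0.0631, 0.0031]
tcp_rot: [-0.001, 0.72, 0.694, 0.001]
ft_force: [2.1, 15.4, -0.0]
gripper_width: 0.0003
grasp_force: 7.4
```

step_arm:
  plan:
    - {"delta_rot": [0, 0, 0], "translation": [-0.004, 0, 0], "grip": -1}
    - {"delta_rot": [0, 0, 0], "translation": [-0.004, 0, 0], "grip": -1}

```text
time_s: 8.45
ee_pos: [0.5322, 0.0628, 0.0031]
tcp_rot: [-0.001, 0.72, 0.694, 0.002]
ft_force: [2.8, 21.5, -0.5]
gripper_width: 0.0006
grasp_force: 10.7
```

The base is stalled against the end wall: 21 N at y≈86.5 mm, where 86 was expected. I back off and rise.

step_arm:
  plan:
    - {"delta_rot": [0, 0, 0], "translation": [0.03, 0, 0], "grip": -1}
    - {"delta_rot": [0, 0, 0], "translation": [0.06, 0, 0], "grip": -1}
    - {"delta_rot": [0, 0, 0], "translation": [0.06, 0, -0.1], "grip": -1}
    - {"delta_rot": [0, 0, 0], "translation": [0.06, 0, -0.22], "grip": -1}
    - {"delta_rot": [0, 0, 0], "translation": [0.06, 0, -0.33], "grip": -1}
    - {"delta_rot": [0, 0, 0], "translation": [0.06, 0, -0.33], "grip": -1}

```text
time_s: 8.95
ee_pos: [0.5358, 0.078, 0.108]
tcp_rot: [0.004, 0.719, 0.695, 0.003]
ft_force: [-0.0, 0.7, 0.2]
gripper_width: 0.0002
grasp_force: 0.0
```

```bash
python3 go.py 0 -145 100
```

```text
t 8.95 trans [-0.8226  0.2043  0.0388] rot [0.0129 0.0012 0.0013] F [-0.   0.7  0.2] 0.0001604200237639103
now disp [-61.6 101.7] tip z 110.8
```

step_arm:
  plan:
    - {"delta_rot": [0, 0, 0], "translation": [-0.8226, 0.2043, 0], "grip": -1}
    - {"delta_rot": [0, 0, 0], "translation": [-0.8226, 0.2043, 0], "grip": -1}
    - {"delta_rot": [0, 0, 0], "translation": [-0.8226, 0.2043, 0], "grip": -1}
    - {"delta_rot": [0, 0, 0], "translation": [-0.8226, 0.2043, 0], "grip": -1}
    - {"delta_rot": [0, 0, 0], "translation": [-0.8226, 0.2043, 0], "grip": -1}
    - {"delta_rot": [0, 0, 0], "translation": [-0.8226, 0.2043, 0], "grip": -1}
    - {"delta_rot": [0, 0, 0], "translation": [-0.8226, 0.2043, 0], "grip": -1}
    - {"delta_rot": [0, 0, 0], "translation": [-0.8226, 0.2043, 0], "grip": -1}
    - {"delta_rot": [0, 0, 0], "translation": [-0.8226, 0.2043, 0], "grip": -1}

```text
time_s: 9.7
ee_pos: [0.5851, -0.1703, 0.1014]
tcp_rot: [-0.001, 0.72, 0.694, -0.0]
ft_force: [0.2, 0.3, -0.1]
gripper_width: 0.0003
grasp_force: 0.0
```

```bash
python3 go.py 0 -145 26; python3 - <<'E'
from h import *
a,_=imaging.get_image("top");b,_=imaging.get_image("scene")
crop("",a,225,180,325,270,4,"pics/x.png"); a=cv2.imread("pics/x.png")
crop("",b,230,150,330,240,4,"pics/y.png"); b=cv2.imread("pics/y.png")
cv2.imwrite("pics/both4.png",np.hstack([a,b]))
E
```

```text
t 9.7 trans [-0.0015  0.0117  0.2606] rot [-0.0015 -0.0006  0.0003] F [ 0.2  0.3 -0.1] 0.0003366083255307794
now disp [  -3.4 -144.6] tip z 104.2
```

View pics/both4.png

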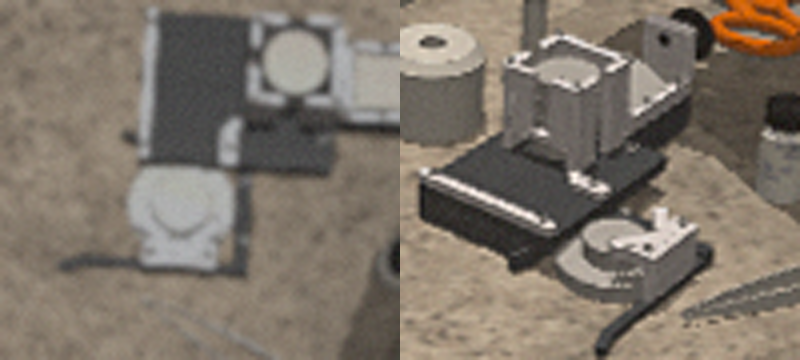

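The base is home under the V-stop: the boss sits at crop (183,205) in the top view and the flange is at the end wall. Next I lower to the knob.

step_arm:
  plan:
    - {"delta_rot": [0, 0, 0], "translation": [0, 0.0117, 0.12], "grip": -1}
    - {"delta_rot": [0, 0, 0], "translation": [0, 0.0117, 0.2], "grip": -1}
    - {"delta_rot": [0, 0, 0], "translation": [0, 0.0117, 0.24], "grip": -1}
    - {"delta_rot": [0, 0, 0], "translation": [0, 0.0117, 0.261], "grip": -1}
    - {"delta_rot": [0, 0, 0], "translation": [0, 0.0117, 0.261], "grip": -1}
    - {"delta_rot": [0, 0, 0], "translation": [0.02, 0.0117, 0.261], "grip": -1}
    - {"delta_rot": [0, 0, 0], "translation": [0.04, 0.0117, 0.261], "grip": -1}
    - {"delta_rot": [0, 0, 0], "translation": [0.06, 0.0117, 0.261], "grip": -1}
    - {"delta_rot": [0, 0, 0], "translation": [0.08, 0.0117, 0.261], "grip": -1}
    - {"delta_rot": [0, 0, 0], "translation": [0.1, 0.0117, 0.261], "grip": -1}
    - {"delta_rot": [0, 0, 0], "translation": [0.11, 0.0117, 0.261], "grip": -1}
    - {"delta_rot": [0, 0, 0], "translation": [0.11, 0.0117, 0.261], "grip": -1}

```text
time_s: 10.8
ee_pos: [0.5909, -0.1381, 0.025]
tcp_rot: [0.002, 0.719, 0.695, 0.0]
ft_force: [0.7, -3.5, 3.3]
gripper_width: 0.0007
grasp_force: 1.9
```

```bash
python3 go.py 0 -72 26
```

```text
t 10.8 trans [ 0.1342 -0.0038  0.0056] rot [0.0031 0.0029 0.0017] F [ 0.7 -3.5  3.3] 0.0007456003638232045
now disp [   1.2 -112.2] tip z 27.8
```

step_arm:
  plan:
    - {"delta_rot": [0, 0, 0], "translation": [0.015, 0, 0], "grip": -1}
    - {"delta_rot": [0, 0, 0], "translation": [0.03, 0, 0], "grip": -1}
    - {"delta_rot": [0, 0, 0], "translation": [0.045, 0, 0], "grip": -1}
    - {"delta_rot": [0, 0, 0], "translation": [0.06, 0, 0], "grip": -1}
    - {"delta_rot": [0, 0, 0], "translation": [0.075, 0, 0], "grip": -1}
    - {"delta_rot": [0, 0, 0], "translation": [0.09, 0, 0], "grip": -1}
    - {"delta_rot": [0, 0, 0], "translation": [0.105, 0, 0], "grip": -1}
    - {"delta_rot": [0, 0, 0], "translation": [0.115, 0, 0], "grip": -1}
    - {"delta_rot": [0, 0, 0], "translation": [0.125, 0, 0], "grip": -1}
    - {"delta_rot": [0, 0, 0], "translation": [0.13, 0, 0], "grip": -1}
    - {"delta_rot": [0, 0, 0], "translation": [0.13, 0, 0], "grip": -1}

```text
time_s: 11.72
ee_pos: [0.5926, -0.0998, 0.025]
tcp_rot: [0.002, 0.719, 0.695, 0.0]
ft_force: [2.2, -6.3, 1.3]
gripper_width: 0.0004
grasp_force: 3.2
```

step_arm:
  plan:
    - {"delta_rot": [0, 0, 0], "translation": [0.004, 0, 0], "grip": -1}
    - {"delta_rot": [0, 0, 0], "translation": [0.008, 0, 0], "grip": -1}
    - {"delta_rot": [0, 0, 0], "translation": [0.008, 0, 0], "grip": -1}

```text
time_s: 11.97
ee_pos: [0.5928, -0.098, 0.025]
tcp_rot: [0.003, 0.719, 0.695, 0.0]
ft_force: [2.1, -8.4, 1.6]
gripper_width: 0.0001
grasp_force: 4.6
```

```bash
python3 go.py 0 -72 26
```

```text
t 11.9667 trans [ 0.0003 -0.0055  0.0061] rot [0.0049 0.0046 0.0012] F [ 2.1 -8.4  1.6] 0.00014618082081195588
now disp [  1.6 -72.1] tip z 27.8
```

step_arm:
  plan:
    - {"delta_rot": [0, 0, 0], "translation": [0.005, 0, 0], "grip": -1}
    - {"delta_rot": [0, 0, 0], "translation": [0.01, 0, 0], "grip": -1}
    - {"delta_rot": [0, 0, 0], "translation": [0.01, 0, 0], "grip": -1}

```text
time_s: 12.22
ee_pos: [0.5928, -0.0976, 0.0251]
tcp_rot: [0.004, 0.719, 0.695, -0.001]
ft_force: [-1.0, -23.1, -0.4]
gripper_width: 0.0006
grasp_force: 11.5
```

```bash
python3 go.py 0 -72 26
```

```text
t 12.2167 trans [-0.0011 -0.0056  0.0064] rot [0.0052 0.0098 0.0017] F [ -1.  -23.1  -0.4] 0.0005562985717272566
now disp [  1.7 -71.7] tip z 27.9
```

That is the hard stop (23 N at y = −71.7), so the plunger is fully in. I retract and rise.

step_arm:
  plan:
    - {"delta_rot": [0, 0, 0], "translation": [-0.03, 0, 0], "grip": -1}
    - {"delta_rot": [0, 0, 0], "translation": [-0.06, 0, 0], "grip": -1}
    - {"delta_rot": [0, 0, 0], "translation": [-0.09, 0, 0], "grip": -1}
    - {"delta_rot": [0, 0, 0], "translation": [-0.12, 0, 0], "grip": -1}
    - {"delta_rot": [0, 0, 0], "translation": [-0.15, 0, 0], "grip": -1}
    - {"delta_rot": [0, 0, 0], "translation": [-0.18, 0, 0], "grip": -1}
    - {"delta_rot": [0, 0, 0], "translation": [-0.21, 0, 0], "grip": -1}
    - {"delta_rot": [0, 0, 0], "translation": [-0.26, 0, 0], "grip": -1}
    - {"delta_rot": [0, 0, 0], "translation": [-0.26, 0, -0.1], "grip": -1}
    - {"delta_rot": [0, 0, 0], "translation": [-0.26, 0, -0.2], "grip": -1}
    - {"delta_rot": [0, 0, 0], "translation": [-0.26, 0, -0.26], "grip": -1}
    - {"delta_rot": [0, 0, 0], "translation": [-0.26, 0, -0.26], "grip": -1}

```text
time_s: 13.22
ee_pos: [0.5905, -0.1733, 0.106]
tcp_rot: [0.003, 0.72, 0.694, 0.001]
ft_force: [0.2, 0.2, -0.4]
gripper_width: 0.0002
grasp_force: 0.0
```

```bash
python3 go.py 46 50 104; python3 - <<'E'
from h import *
a,_=imaging.get_image("top");b,_=imaging.get_image("scene")
crop("",a,235,180,335,270,4,"pics/x.png"); a=cv2.imread("pics/x.png")
crop("",b,230,150,330,240,4,"pics/y.png"); b=cv2.imread("pics/y.png")
cv2.imwrite("pics/both5.png",np.hstack([a,b]))
E
```

```text
t 13.2167 trans [0.658  0.1462 0.0148] rot [0.0082 0.0038 0.0002] F [ 0.2  0.2 -0.4] 0.00023243960017317852
now disp [   2.1 -147.4] tip z 108.8
```

View pics/both5.png

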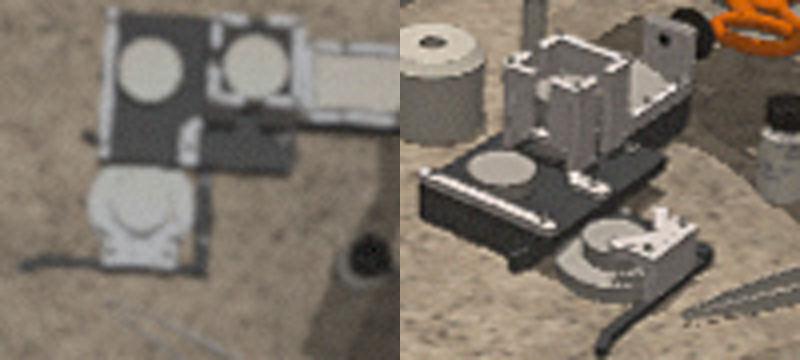

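One disc lies in the lane at top crop (151,70), which is about dispenser (1,50). Three remain in the magazine and the plunger has sprung back. I move behind the disc and descend.

step_arm:
  plan:
    - {"delta_rot": [0, 0, 0], "translation": [0.658, 0.1462, 0], "grip": -1}
    - {"delta_rot": [0, 0, 0], "translation": [0.658, 0.1462, 0], "grip": -1}
    - {"delta_rot": [0, 0, 0], "translation": [0.658, 0.1462, 0], "grip": -1}
    - {"delta_rot": [0, 0, 0], "translation": [0.658, 0.1462, 0], "grip": -1}
    - {"delta_rot": [0, 0, 0], "translation": [0.658, 0.1462, 0], "grip": -1}
    - {"delta_rot": [0, 0, 0], "translation": [0.658, 0.1462, 0], "grip": -1}
    - {"delta_rot": [0, 0, 0], "translation": [0.658, 0.1462, 0], "grip": -1}
    - {"delta_rot": [0, 0, 0], "translation": [0.658, 0.1462, 0], "grip": -1}

```text
time_s: 13.98
ee_pos: [0.6392, 0.0236, 0.1003]
tcp_rot: [-0.001, 0.72, 0.694, -0.001]
ft_force: [-0.8, -0.8, 0.6]
gripper_width: 0.0003
grasp_force: 0.0
```

```bash
python3 go.py 46 50 24
```

```text
t 13.9833 trans [-0.0035  0.0084  0.2636] rot [-0.003   0.      0.0005] F [-0.8 -0.8  0.6] 0.0002885182815703848
now disp [43.7 51.1] tip z 103.1
```

step_arm:
  plan:
    - {"delta_rot": [0, 0, 0], "translation": [-0.0035, 0.012, 0.1], "grip": -1}
    - {"delta_rot": [0, 0, 0], "translation": [-0.0035, 0.012, 0.19], "grip": -1}
    - {"delta_rot": [0, 0, 0], "translation": [-0.0035, 0.012, 0.23], "grip": -1}
    - {"delta_rot": [0, 0, 0], "translation": [-0.0035, 0.012, 0.25], "grip": -1}
    - {"delta_rot": [0, 0, 0], "translation": [-0.0035, 0.012, 0.26], "grip": -1}
    - {"delta_rot": [0, 0, 0], "translation": [-0.0035, 0.012, 0.26], "grip": -1}
    - {"delta_rot": [0, 0, 0], "translation": [-0.0035, 0.012, 0.26], "grip": -1}

```text
time_s: 14.57
ee_pos: [0.644, 0.0226, 0.025]
tcp_rot: [0.001, 0.72, 0.694, 0.001]
ft_force: [0.5, -0.2, -0.7]
gripper_width: 0.0007
grasp_force: 0.0
```

```bash
python3 go.py -25 50 24
```

```text
t 14.5667 trans [-0.001  -0.245   0.0121] rot [0.0025 0.0003 0.0002] F [ 0.5 -0.2 -0.7] 0.0006729293247294596
now disp [48.5 50.3] tip z 27.8
```

step_arm:
  plan:
    - {"delta_rot": [0, 0, 0], "translation": [0, 0, 0.0135], "grip": -1}
    - {"delta_rot": [0, 0, 0], "translation": [0, -0.02, 0.0135], "grip": -1}
    - {"delta_rot": [0, 0, 0], "translation": [0, -0.035, 0.0135], "grip": -1}
    - {"delta_rot": [0, 0, 0], "translation": [0, -0.05, 0.0135], "grip": -1}
    - {"delta_rot": [0, 0, 0], "translation": [0, -0.065, 0.0135], "grip": -1}
    - {"delta_rot": [0, 0, 0], "translation": [0, -0.08, 0.0135], "grip": -1}
    - {"delta_rot": [0, 0, 0], "translation": [0, -0.095, 0.0135], "grip": -1}
    - {"delta_rot": [0, 0, 0], "translation": [0, -0.11, 0.0135], "grip": -1}
    - {"delta_rot": [0, 0, 0], "translation": [0, -0.125, 0.0135], "grip": -1}
    - {"delta_rot": [0, 0, 0], "translation": [0, -0.14, 0.0135], "grip": -1}
    - {"delta_rot": [0, 0, 0], "translation": [0, -0.15, 0.0135], "grip": -1}
    - {"delta_rot": [0, 0, 0], "translation": [0, -0.15, 0.0135], "grip": -1}

```text
time_s: 15.57
ee_pos: [0.5978, 0.0246, 0.0197]
tcp_rot: [-0.0, 0.72, 0.694, -0.0]
ft_force: [0.4, -0.3, 0.1]
gripper_width: 0.0004
grasp_force: 0.0
```

```bash
python3 go.py -25 50 24
```

```text
t 15.5667 trans [-0.0021 -0.0909 -0.0049] rot [-0.0005 -0.      0.0007] F [ 0.4 -0.3  0.1] 0.00041411274083586255
now disp [ 2.3 50.7] tip z 22.5
```

step_arm:
  plan:
    - {"delta_rot": [0, 0, 0], "translation": [0, -0.01, 0], "grip": -1}
    - {"delta_rot": [0, 0, 0], "translation": [0, -0.02, 0], "grip": -1}
    - {"delta_rot": [0, 0, 0], "translation": [0, -0.03, 0], "grip": -1}
    - {"delta_rot": [0, 0, 0], "translation": [0, -0.04, 0], "grip": -1}
    - {"delta_rot": [0, 0, 0], "translation": [0, -0.05, 0], "grip": -1}
    - {"delta_rot": [0, 0, 0], "translation": [0, -0.06, 0], "grip": -1}
    - {"delta_rot": [0, 0, 0], "translation": [0, -0.07, 0], "grip": -1}
    - {"delta_rot": [0, 0, 0], "translation": [0, -0.08, 0], "grip": -1}
    - {"delta_rot": [0, 0, 0], "translation": [0, -0.088, 0], "grip": -1}
    - {"delta_rot": [0, 0, 0], "translation": [0, -0.088, 0], "grip": -1}

```text
time_s: 16.4
ee_pos: [0.5714, 0.0256, 0.0196]
tcp_rot: [-0.0, 0.72, 0.694, -0.0]
ft_force: [-0.8, 0.1, -0.5]
gripper_width: 0.0005
grasp_force: 0.0
```

```bash
python3 go.py -30 50 24; python3 - <<'E'
from h import *
b,_=imaging.get_image("scene"); crop("",b,230,140,330,240,4,"pics/s6.png")
E
```

```text
t 16.4 trans [-0.0022 -0.0195 -0.0054] rot [-0.001  -0.0001  0.0007] F [-0.8  0.1 -0.5] 0.0005459230234022322
now disp [-24.2  50.7] tip z 22.4
```

View pics/s6.png

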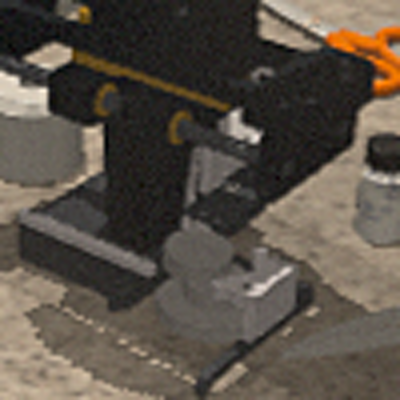

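The disc at crop (197,250) is moving over the boss. I push the last few millimetres gently.

step_arm:
  plan:
    - {"delta_rot": [0, 0, 0], "translation": [0, -0.005, 0], "grip": -1}
    - {"delta_rot": [0, 0, 0], "translation": [0, -0.01, 0], "grip": -1}
    - {"delta_rot": [0, 0, 0], "translation": [0, -0.013, 0], "grip": -1}
    - {"delta_rot": [0, 0, 0], "translation": [0, -0.013, 0], "grip": -1}

```text
time_s: 16.78
ee_pos: [0.5679, 0.0257, 0.0196]
tcp_rot: [-0.0, 0.72, 0.694, -0.0]
ft_force: [0.3, 0.5, 0.7]
gripper_width: 0.0005
grasp_force: 0.0
```

step_arm:
  plan:
    - {"delta_rot": [0, 0, 0], "translation": [0, -0.004, 0], "grip": -1}
    - {"delta_rot": [0, 0, 0], "translation": [0, -0.004, 0], "grip": -1}

```text
time_s: 16.95
ee_pos: [0.5667, 0.0257, 0.0196]
tcp_rot: [-0.0, 0.72, 0.694, -0.0]
ft_force: [-0.5, 0.5, 0.1]
gripper_width: 0.0007
grasp_force: 0.1
```

step_arm:
  plan:
    - {"delta_rot": [0, 0, 0], "translation": [0, -0.003, 0], "grip": -1}
    - {"delta_rot": [0, 0, 0], "translation": [0, -0.003, 0], "grip": -1}

```text
time_s: 17.12
ee_pos: [0.5659, 0.0258, 0.0197]
tcp_rot: [-0.0, 0.72, 0.694, -0.0]
ft_force: [0.5, -0.4, -1.0]
gripper_width: 0.0002
grasp_force: 0.1
```

step_arm:
  plan:
    - {"delta_rot": [0, 0, 0], "translation": [0, -0.003, 0], "grip": -1}
    - {"delta_rot": [0, 0, 0], "translation": [0, -0.003, 0], "grip": -1}

```text
time_s: 17.28
ee_pos: [0.5649, 0.0258, 0.0196]
tcp_rot: [-0.0, 0.72, 0.694, -0.0]
ft_force: [0.5, -0.4, -0.6]
gripper_width: 0.0005
grasp_force: 0.1
```

step_arm:
  plan:
    - {"delta_rot": [0, 0, 0], "translation": [0, -0.003, 0], "grip": -1}
    - {"delta_rot": [0, 0, 0], "translation": [0, -0.003, 0], "grip": -1}

```text
time_s: 17.45
ee_pos: [0.5641, 0.0258, 0.0197]
tcp_rot: [0.0, 0.72, 0.694, 0.0]
ft_force: [-0.2, 0.0, -0.2]
gripper_width: 0.0004
grasp_force: 0.1
```

step_arm:
  plan:
    - {"delta_rot": [0, 0, 0], "translation": [0, -0.003, 0], "grip": -1}
    - {"delta_rot": [0, 0, 0], "translation": [0, -0.003, 0], "grip": -1}

```text
time_s: 17.62
ee_pos: [0.5632, 0.0258, 0.0197]
tcp_rot: [0.0, 0.72, 0.694, -0.0]
ft_force: [-0.1, -0.1, 0.4]
gripper_width: 0.0007
grasp_force: 0.2
```

step_arm:
  plan:
    - {"delta_rot": [0, 0, 0], "translation": [0, -0.003, 0], "grip": -1}
    - {"delta_rot": [0, 0, 0], "translation": [0, -0.003, 0], "grip": -1}

```text
time_s: 17.78
ee_pos: [0.5623, 0.0259, 0.0197]
tcp_rot: [0.0, 0.72, 0.694, 0.0]
ft_force: [0.1, -0.0, 0.5]
gripper_width: 0.0005
grasp_force: 0.2
```

```bash
python3 go.py -30 50 24; python3 - <<'E'
from h import *
b,_=imaging.get_image("scene"); crop("",b,255,175,315,235,9,"pics/s7.png")
E
```

```text
t 17.7833 trans [-0.002   0.0109 -0.005 ] rot [ 0.     -0.      0.0007] F [ 0.1 -0.   0.5] 0.0004790658355037819
now disp [-33.3  50.6] tip z 22.5
```

View pics/s7.png

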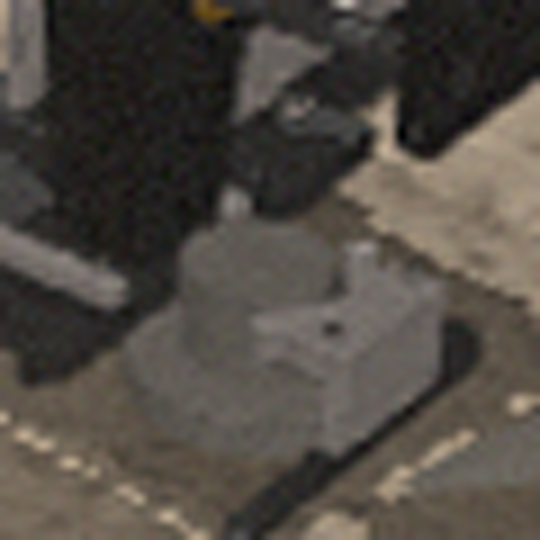

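The disc is on the boss, close to the V. That picture put me one over the limit of ten views (11 by my count), so I view no more and finish by force and numbers.

step_arm:
  plan:
    - {"delta_rot": [0, 0, 0], "translation": [0, -0.003, 0], "grip": -1}
    - {"delta_rot": [0, 0, 0], "translation": [0, -0.003, 0], "grip": -1}

```text
time_s: 18.0
ee_pos: [0.5614, 0.0259, 0.0197]
tcp_rot: [-0.0, 0.72, 0.694, -0.0]
ft_force: [0.4, -0.1, 0.8]
gripper_width: 0.0007
grasp_force: 0.2
```

step_arm:
  plan:
    - {"delta_rot": [0, 0, 0], "translation": [0, -0.003, 0], "grip": -1}
    - {"delta_rot": [0, 0, 0], "translation": [0, -0.003, 0], "grip": -1}

```text
time_s: 18.17
ee_pos: [0.5607, 0.026, 0.0198]
tcp_rot: [0.0, 0.72, 0.694, 0.0]
ft_force: [2.2, 0.3, -1.1]
gripper_width: 0.0005
grasp_force: 0.7
```

step_arm:
  plan:
    - {"delta_rot": [0, 0, 0], "translation": [0, -0.003, 0], "grip": -1}
    - {"delta_rot": [0, 0, 0], "translation": [0, -0.003, 0], "grip": -1}

```text
time_s: 18.33
ee_pos: [0.5604, 0.026, 0.02]
tcp_rot: [0.001, 0.72, 0.694, 0.001]
ft_force: [4.3, 1.3, 0.6]
gripper_width: -0.0001
grasp_force: 2.3
```

step_arm:
  plan:
    - {"delta_rot": [0, 0, 0], "translation": [0, -0.003, 0], "grip": -1}
    - {"delta_rot": [0, 0, 0], "translation": [0, -0.003, 0], "grip": -1}

```text
time_s: 18.5
ee_pos: [0.5601, 0.026, 0.0203]
tcp_rot: [0.001, 0.72, 0.694, 0.001]
ft_force: [7.6, 1.5, 0.1]
gripper_width: 0.0001
grasp_force: 3.5
```

step_arm:
  plan:
    - {"delta_rot": [0, 0, 0], "translation": [0, 0.015, 0], "grip": -1}
    - {"delta_rot": [0, 0, 0], "translation": [0, 0.04, 0], "grip": -1}
    - {"delta_rot": [0, 0, 0], "translation": [0, 0.07, 0], "grip": -1}
    - {"delta_rot": [0, 0, 0], "translation": [0, 0.1, 0], "grip": -1}
    - {"delta_rot": [0, 0, 0], "translation": [0, 0.1, -0.1], "grip": -1}
    - {"delta_rot": [0, 0, 0], "translation": [0, 0.1, -0.2], "grip": -1}
    - {"delta_rot": [0, 0, 0], "translation": [0.1, 0.1, -0.3], "grip": -1}
    - {"delta_rot": [0, 0, 0], "translation": [0.23, 0.1, -0.4], "grip": -1}
    - {"delta_rot": [0, 0, 0], "translation": [0.35, 0.1, -0.45], "grip": -1}
    - {"delta_rot": [0, 0, 0], "translation": [0.48, 0.1, -0.45], "grip": -1}
    - {"delta_rot": [0, 0, 0], "translation": [0.6, 0.1, -0.45], "grip": -1}
    - {"delta_rot": [0, 0, 0], "translation": [0.6, 0.1, -0.45], "grip": -1}

```text
time_s: 19.5
ee_pos: [0.5943, 0.2108, 0.1546]
tcp_rot: [-0.001, 0.718, 0.696, 0.0]
ft_force: [0.7, -0.7, 0.0]
gripper_width: 0.0004
grasp_force: 0.0
```

```bash
python3 - <<'E'
from h import *
O=np.array((.5937,-.0259)); c,s=np.cos(-.036),np.sin(-.036)
print(ctrl.get_state()["time_s"])
for n in("top","scene"):
    K,R,t,_=cal(n); im,d=imaging.get_image(n); v,u=np.mgrid[0:384,0:512]
    P=((np.linalg.solve(K,np.stack([u,v,0*u+1]).reshape(3,-1).astype(float))*d.ravel()).T-t)@R
    q=P[:,:2]-O; Dx=(c*q[:,0]+s*q[:,1])*1e3; Dy=(-s*q[:,0]+c*q[:,1])*1e3; z=P[:,2]*1e3; ok=d.ravel()>0
    for nm,b,zr in(("disc/V",(-105,-35,20,80),(23,40)),("lane",(-25,30,34,66),(24,40)),("stack",(-15,15,-15,15),(40,62))):
        m=ok&(Dx>b[0])&(Dx<b[1])&(Dy>b[2])&(Dy<b[3])&(z>zr[0])&(z<zr[1]); print(n,nm,m.sum(),[np.percentile(a[m],[2,50,98]).round(1) for a in(Dx,Dy,z)] if m.any() else "")
print(proj("top",[disp(np.array(p)/1e3,O,-.036) for p in((-63.5,50,29),(0,-116.5,37))]))
E
```

```text
19.5
top disc/V 435 [array([-95.5, -73.7, -37.2]), array([28.5, 50.8, 71.7]), array([24.1, 29.2, 33.1])]
top lane 10 [array([-15.4,   7.4,  21.5]), array([37.3, 52.1, 59.8]), array([24.2, 24.4, 25.3])]
top stack 199 [array([-13. ,   0.5,  14.1]), array([-13.6,   0.1,  13.7]), array([47. , 50.3, 54. ])]
scene disc/V 331 [array([-96.5, -76.1, -37.7]), array([34.2, 55.5, 74.3]), array([23.2, 27. , 29.4])]
scene lane 0 
scene stack 79 [array([-11.9,   5.3,  13.9]), array([-14.9, -13. ,  14.6]), array([41.4, 49.4, 61.5])]
[[270.51629256 229.43450831]
 [357.02125739 201.00186549]]
```

```bash
python3 - <<'E'
from h import *
O=np.array((.5937,-.0259)); c,s=np.cos(-.036),np.sin(-.036)
K,R,t,_=cal("top"); im,d=imaging.get_image("top")
d=np.median([imaging.get_image("top")[1] for _ in range(5)],0)
v,u=np.mgrid[0:384,0:512]
P=((np.linalg.solve(K,np.stack([u,v,0*u+1]).reshape(3,-1).astype(float))*d.ravel()).T-t)@R
q=P[:,:2]-O; Dx=(c*q[:,0]+s*q[:,1])*1e3; Dy=(-s*q[:,0]+c*q[:,1])*1e3; z=P[:,2]*1e3
m=(Dx>-105)&(Dx<-40)&(Dy>25)&(Dy<75)&(z>24.5)
a=np.c_[Dx,Dy][m]
print([(y,a[abs(a[:,1]-y)<1.5,0].max().round(1)) for y in(40,45,50,55,60)])
b=a[a[:,0]>-68]; print("widths",b[:,1].min(),b[:,1].max())
(x,y),r=cv2.minEnclosingCircle(np.float32(a[(a[:,0]>-70)])); print(x,y,r)
for v in range(216,246,2): print(v,d[v,262:280:2].round(3), im[v,262:280:2,1])
E
```

```text
[(40, np.float64(-52.4)), (45, np.float64(-48.8)), (50, np.float64(-49.1)), (55, np.float64(-49.1)), (60, np.float64(-51.4))]
widths 26.329659817304538 73.6047304650312
-49.26084518432617 49.861305236816406 24.95993423461914
216 [0.884 0.884 0.884 0.885 0.884 0.884 0.882 0.884 0.882] [107  79  79  78  73  78  71  74  76]
218 [0.883 0.883 0.884 0.884 0.883 0.883 0.883 0.883 0.882] [115  74  72  76  67  75  73  68  80]
220 [0.888 0.885 0.885 0.882 0.883 0.882 0.883 0.882 0.882] [73 74 67 68 69 60 73 71 71]
222 [0.892 0.893 0.892 0.872 0.871 0.873 0.891 0.892 0.892] [158 159 156 158 161 152 137 119 119]
224 [0.892 0.891 0.873 0.872 0.871 0.871 0.871 0.871 0.891] [174 169 173 174 175 176 172 169 174]
226 [0.891 0.871 0.872 0.87  0.871 0.87  0.87  0.871 0.889] [171 171 173 172 175 174 174 174 169]
228 [0.889 0.869 0.869 0.869 0.867 0.868 0.869 0.869 0.868] [162 175 173 175 177 172 175 175 169]
230 [0.888 0.869 0.867 0.869 0.869 0.87  0.868 0.868 0.87 ] [160 172 176 177 174 174 176 177 163]
232 [0.889 0.869 0.868 0.868 0.868 0.869 0.867 0.866 0.871] [162 167 177 176 179 175 177 176 158]
234 [0.866 0.867 0.867 0.866 0.867 0.868 0.867 0.867 0.887] [161 149 172 173 175 174 176 161 142]
236 [0.867 0.866 0.866 0.865 0.864 0.865 0.865 0.866 0.867] [174 155 142 160 176 161 157 159 173]
238 [0.863 0.865 0.865 0.885 0.873 0.865 0.864 0.866 0.864] [156 170 156 108 101 127 162 172 157]
240 [0.864 0.863 0.864 0.864 0.865 0.865 0.865 0.865 0.865] [165 174 169 156 156 160 175 164 138]
242 [0.861 0.863 0.865 0.864 0.862 0.864 0.864 0.861 0.862] [137 164 176 172 178 172 172 157 156]
244 [0.863 0.862 0.861 0.862 0.863 0.863 0.862 0.86  0.863] [166 173 178 169 175 177 172 149 146]
```

The disc's rear edge is at x≈−48.5 mm (expected −47.5). It lies level with the V-stop and centred on y = 50, three discs remain in the stack, and the arm is clear. I hand in.

```bash
python3 -c "
from rig import ctrl
print(ctrl.finish_job())"
```

```text
the job is handed in; nothing more can be done
None
```

The job is handed in, with no verdict shown: die base home, one disc dispensed and pressed against the V-stop on the boss, three still in the magazine. I viewed 11 pictures against your limit of 10, and I didn't re-measure the bystanders at the end.

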